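Load and lock the drive arbor of an inclined tube rotator

TASK

Take the arbor with the slotted flange out of its stand and seat its tapered shank fully home in the rotator's leaning spindle, with the flange slots over the two drive dogs; do not drop it. Let go of it, then throw the rotator's lock lever all the way over, to the left as seen from the robot. Leave the plain arbor in its stand and do not knock over the glassware.

Things in the scene. Friction and masses are not known exactly. Their poses are not given: they have to be found in the camera images.
- arbor_hub (a point): The arbor to load (about 0.2 to 0.3 kg, aluminium). This point: centre of its grip hub, a block 30 mm along x, 22 along y (the two flats to pinch), 48 along z, standing on the flange. z is the arbor's axis, shank to hub; a half turn about z changes nothing. It starts upright in one of the stand's holes, its slots anywhere within 0.6 rad of the stand's x; it lifts straight out by 40 mm.
- arbor_flange (a point): Centre of the underside of the arbor's flange, 34 mm below the hub's centre, same axes. Flange 64 mm across, 10 mm thick, with two slots 14 mm wide (through its full thickness, from the rim in to 17 mm from the axis) on its +x and -x sides. Below it is the steel tapered shank, 38 mm long, 24 mm thick at the flange and 13 mm at its end.
- stand: White plastic block 80 mm along x, 180 mm along y, 50 mm high, fixed to the bench; origin at the centre of its underside, z up. Two holes 27 mm wide and 45 mm deep at y = -52 and +52 mm in its own frame; an arbor stands in each, flange resting on the top.
- spindle_nose (a point): Centre of the face of the rotator's steel spindle nose, 62 mm across. z is the spindle axis, out of the nose, leaning 35 degrees from vertical to the robot's right or right and away from it. Its conical socket narrows along -z: 25.6 mm wide at the face, 13 mm at 44 mm depth. Fully home, the arbor's flange lies on this face, dogs in the slots, the hub's centre 34 mm out from this point along z.
- spindle_dog (a point): Foot of one of the two drive dogs on the nose face, 24.5 mm from the spindle axis at its +x side; the other is opposite. Each lies 19 to 30 mm from the axis, is 10 mm wide, 9 mm high, rounded on top. The spindle turns about z against slight friction (0.06 N m), 0.8 rad either way from the middle, where one dog is straight uphill of the other; it starts within 0.5 rad of that.
- lock_lever (a joint): Lock lever on the rotator, on the robot's side of the spindle: 0 rad leans to the right as seen from the robot (the way the spindle leans), 1.0 rad is thrown fully over to the left, against a stop. It stays where it is left and takes about 1 N at the knob. It starts at 0 to 0.2.
- lock_lever_tip (a point): Centre of the lever's black ball knob, 26 mm across, on a 10 mm rod. The frame turns with the lever about a level hinge along its y, at (38, 0, -70) mm in this frame, 72 mm above the bench; the knob swings on an 80 mm radius. At joint value 0 the frame's x is level, the way the lever is thrown; at q it is pitched down by q. The knob is 0.5 rad short of upright at 0, 0.5 past it at 1.0.
- rotator: The rotator, fixed to the bench: base 200 mm deep (x), 50 mm high, from y = -75 to 155 mm; origin on the bench under the base, x opposite to the way the spindle leans (to the robot's left), y roughly towards the robot, z up. The spindle nose's centre is at (-20, 0, 160) mm, the lever's hinge at (0, 120, 72). The head leans behind the nose, and nothing stands above it.
- plain_hub (a point): The other arbor, to be left in its stand: same hub, but a full round flange 52 mm across with no slots. This point is its hub's centre, 84 mm above the bench.
- amber_jar: Amber glass jar, 56 mm across, 85 mm high, standing near the stand; origin at the centre of its underside, z up its axis.
- amber_bottle: Amber glass bottle, 84 mm across, 170 mm high; origin at the centre of its underside, z up its axis.
- vol_flask: Stoppered glass flask with a long thin neck, 68 mm across, 175 mm high, standing beside the rotator; origin at the centre of its underside, z up its axis.
- cone_flask: Conical glass flask, 80 mm across, 118 mm high; origin at the centre of its underside, z up its axis.

How it is judged (in metres and radians):
On the way, in this order (a step that is already met when the one before it is completed fails the run):
1. the slotted arbor is fully home in the spindle, its slots over the dogs, and let go (z of arbor_hub in the frame of spindle_nose between 0.03 and 0.0365 m and x of arbor_hub in the frame of spindle_nose between -0.003 and 0.003 m and y of arbor_hub in the frame of spindle_nose between -0.003 and 0.003 m and angle between the z axis of arbor_hub and the z axis of spindle_nose, either way round below 0.07 rad and angle between the x axis of arbor_hub and the x axis of spindle_nose, either way round below 0.2 rad and contact force between the fingers and arbor below 0.05 N), for 0.3 s.
2. the lock lever is thrown over (at least 0.85 rad) with the arbor still home (z of arbor_hub in the frame of spindle_nose between 0.03 and 0.0365 m and x of arbor_hub in the frame of spindle_nose between -0.003 and 0.003 m and y of arbor_hub in the frame of spindle_nose between -0.003 and 0.003 m and angle between the z axis of arbor_hub and the z axis of spindle_nose, either way round below 0.07 rad and angle between the x axis of arbor_hub and the x axis of spindle_nose, either way round below 0.2 rad and value of joint lock_lever above 0.85 rad), for 0.2 s.
At the end, for the whole second after the job is handed in: Slotted arbor home, released, at rest: hub centre 30 to 36.5 mm out from the nose, within 3 mm of its axis in x and y, axes within 0.07 rad, slots within 0.2 rad of the dogs; lever at 0.85 rad or more; plain arbor upright within 15 mm of its start; glassware upright (0.3 rad) (all of step 2 and contact force between the fingers and arbor below 0.05 N and linear speed of arbor below 0.02 m/s and angle between plain_hub's own z axis and vertical below 0.15 rad and distance of plain_hub from where it was at the start of the episode below 0.015 m and angle between each of amber_jar, amber_bottle, vol_flask, cone_flask's own z axis and vertical below 0.3 rad); the robot touches nothing.
It fails at once if the arbor is dropped: it falls, out of the fingers, faster than 0.3 m/s (contact force between the fingers and arbor below 0.05 N and linear speed of arbor above 0.3 m/s).
It fails at once if a piece of glassware is knocked over (tilted more than 0.5 rad) (angle between any of amber_jar, amber_bottle, vol_flask, cone_flask's own z axis and vertical above 0.5 rad).
It fails at once if the plain arbor is lifted or knocked out of its stand (moved more than 30 mm) (distance of plain_hub from where it was at the start of the episode above 0.03 m).
It also fails if it takes over 46 s, if anything falls off the work surface, if the arm or the gripper's body presses on something with over 40 N, if the wrist force passes 120 N, or if a joint passes its speed limit or range.

ROBOT

A 6-joint arm with a two-finger parallel gripper is mounted at the origin on the work surface. World frame = base frame: x ahead of the robot, y to its left, z up, the work surface at z = 0. Lengths are in mm, angles in rad, forces in N, time in s.
With the tool pointing down it reaches from about 350 to 875 mm from the base axis. Payload 4.2 kg.
Tool frame: the origin (TCP) lies on the mounting face of the last link; the fingertips stand 173 mm ahead of it and the grasp point (between the pads) lies 155 mm ahead of it (tcp_to_grasp is the distance from the TCP to the grasp point, in mm); z points along the fingers, y is the direction in which the jaws open and shut (so a half turn about z gives the same grasp; the last joint's range is limited). The gripper opens to 85 mm and grips with 20 to 120 N. Pads are 22 mm wide; open, the fingers measure 114 mm over their backs; the gripper's body (76 mm by 85 mm) begins 54 mm behind the grasp point. The pads swing forward as they close: fully open they stand 13 mm farther back than shut.
Start: joints at [1.432, 0.385, 0.008, 0, -1.194, -0.259], TCP at [242.086, 576.189, 404.712] pointing down, gripper open.
Joint ranges: [-3.14, 3.14], [-1.21, 2.06], [-1.07, 1.41], [-3.16, 2.05], [-2.99, -0.16], [-3.1, 3.1]. Speed limits (rad/s): [2.79, 2.79, 3.14, 3.14, 3.14, 3.14].

INTERFACE

Orientations are given as a unit quaternion [x, y, z, w].
In Python, from bench import * gives the robot as it stands. The module is installed in compiled form; this text tells all that it offers.
- The arm moves only by the tool apply_moves, never from a script. Its arguments are lists of equal length, an entry for each row: "fingers": the closure, from 0 (fully open) to 1 (shut); "dp": the shift along the world's x, y, z in cm, a list of three; "yaw": the turn about the world's z in degrees. A call has 1 to 10 rows; each row is the pose to reach, as a shift and turn from the pose measured when the call began; what a row does not reach only later rows make up. A row lasts 1/10 s, in which the tool goes at most 50 mm and 8.59 degrees, less where a joint would pass 70% of its speed; a pose out of reach is approached as far as the arm can. A call with a gripper value outside its range is refused whole. The fingers move at their own pace and stop on an object; the grip force is fixed at half the most. Time passes only in rows, so rows that repeat a pose let the fingers close. It gives the time, the measured TCP pose, the force and the opening at its end, in the units of the state.
- read_state(): the state, without advancing time (a new reading comes with each control period).
- get_image(name): name is "scene" or "top"; returns a dict with "color" (400x640x3 uint8, blue, green, red), "mtx" (3x3 intrinsics, pixels), "camera_from_world" (4x4, takes a point from world to camera coordinates). Camera axes: x right, y down, z forward; pixel columns grow to the right and rows downward; lengths in mm; the calibration is good to about 2 mm. A picture is of the moment at which its call begins. There is no depth.
- job_done(): hands the job in, once; it reports no verdict.
The state is a dict: "clock": time; "joints": joint angles; "joint_vel": joint speeds; "joint_efforts": joint torques, N m; "position": TCP position; "ee_rot": TCP orientation; "contact_force": force on the tool from outside, world axes, zero at the start; "wrist_torque": the same for the moment, N m; "gripper_width": finger opening in mm.
Only numpy, scipy, OpenCV 4.12 (cv2) and the standard library are available. Lean on these libraries where they do the work, as an engineer would, in place of code of your own. Each camera call takes 0.05 s, during which the arm holds its last target. There are 200 camera calls.

## Working session

There is one attempt and no reset: what is moved stays moved. The work goes in short steps, Python scripts to look and compute and a tool call to move; the robot and the scene stay as the last step left them, time stands still between calls to the robot, and variables do not carry over. Pictures are saved under pics/ and viewed, about 8 in all and at most 12, crops included, and the job is handed in when it is done.

Besides the shell and the picture viewer there is one more tool, called after ">>>" in YAML: its name, and indented under it one key for each argument. apply_moves: Moves the arm, as the interface text tells. Its arguments: {"type":"object","properties":{"fingers":{"type":"array","items":{"type":"number"}},"dp":{"type":"array","items":{"type":"array","items":{"type":"number"}}},"yaw":{"type":"array","items":{"type":"number"}}},"required":["fingers","dp","yaw"]}

```bash
mkdir -p pics
cat > h.py <<'E'
import numpy as np, cv2
from bench import *
def snap(n,tag):
    g=get_image(n); cv2.imwrite(f'pics/{tag}.png',g['color']); np.savez(f'pics/{tag}.npz',m=g['mtx'],c=g['camera_from_world']); return g
def load(tag):
    z=np.load(f'pics/{tag}.npz'); return z['m'],z['c']
def ray(tag,uv):
    m,c=load(tag); R,t=c[:3,:3],c[:3,3]; d=R.T@np.linalg.solve(m,[uv[0],uv[1],1.]); return -R.T@t,d/np.linalg.norm(d)
def onz(tag,uv,z):
    o,d=ray(tag,uv); return o+d*(z-o[2])/d[2]
def onplane(tag,uv,p,n):
    o,d=ray(tag,uv); return o+d*(np.dot(np.subtract(p,o),n)/np.dot(d,n))
def proj(tag,P):
    m,c=load(tag); q=m@(c[:3,:3]@np.array(P,float)+c[:3,3]); return q[:2]/q[2]
def tri(t1,u1,t2,u2):
    o1,d1=ray(t1,u1);o2,d2=ray(t2,u2)
    s=np.linalg.lstsq(np.c_[d1,-d2],o2-o1,rcond=None)[0]
    a,b=o1+d1*s[0],o2+d2*s[1]; return (a+b)/2,np.linalg.norm(a-b)
E
python3 - <<'E'
from h import *
for n in('scene','top'):
    g=snap(n,n+'0'); c=g['camera_from_world']; print(n,g['mtx'].round(1).tolist(),(-c[:3,:3].T@c[:3,3]).round(),c[2,:3].round(2))
s=read_state(); print(s['position'],s['ee_rot'],s['contact_force'],s['gripper_width'],s['clock'])
E
```

```text
scene [[366.2, 0.0, 318.9], [0.0, 366.2, 202.6], [0.0, 0.0, 1.0]] [1150. -181.  968.] [-0.56  0.18 -0.8 ]
top [[367.8, 0.0, 317.2], [0.0, 367.8, 199.8], [0.0, 0.0, 1.0]] [ 401.   42. 1293.] [ 0.13 -0.03 -0.99]
[242.013732   576.05229327 403.72817891] [ 9.80267986e-01 -1.97670706e-01 -1.50993544e-04  9.72572477e-04] [ 0.02348033 -1.08943904  0.48702361] 85.54124276674446 0.1
```

View pics/scene0.png

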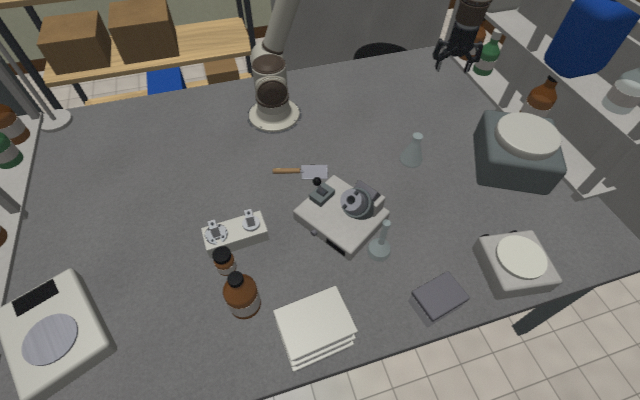

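View pics/top0.png

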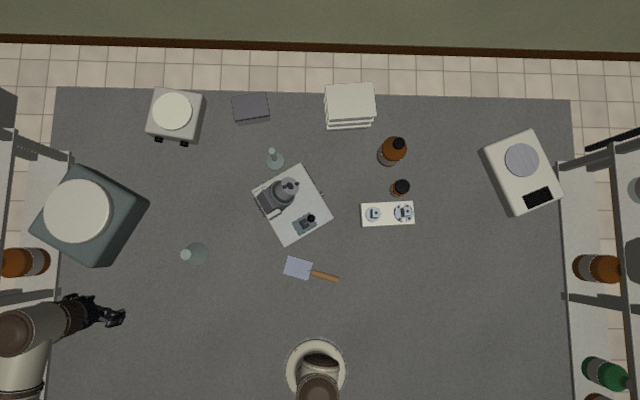

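Run:
```python
from h import *
a=cv2.imread('pics/top0.png');b=cv2.imread('pics/scene0.png')
def cr(i,x,y,w,h,s): return cv2.resize(i[y:y+h,x:x+w],(w*s,h*s),interpolation=cv2.INTER_CUBIC)
A=np.hstack([cr(a,245,155,100,100,4)[:,:],cr(a,355,180,66,50,6)[:300].copy() if 0 else np.vstack([cr(a,355,175,66,66,6),np.zeros((4,396,3),np.uint8)])])
B=np.hstack([cr(b,290,170,100,84,4)[:200*2],np.vstack([cr(b,195,205,78,56,5)[:, :396],np.zeros((56,390,3),np.uint8)])]) 
B=B[:, :A.shape[1]]; B=np.pad(B,((0,0),(0,A.shape[1]-B.shape[1]),(0,0)))
cv2.imwrite('pics/c1.png',A);cv2.imwrite('pics/c2.png',B);print(A.shape,B.shape)
```

```text
(400, 796, 3) (336, 796, 3)
```

View pics/c1.png

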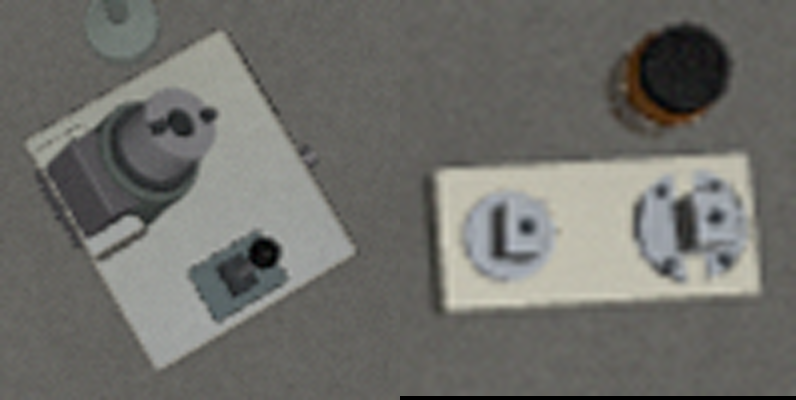

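View pics/c2.png

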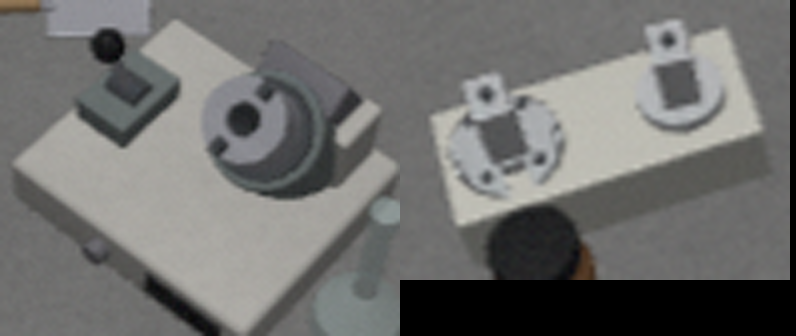

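```bash
cat >> h.py <<'E'
def T(x,y): return np.array([245+(x+.5)/4-.5,155+(y+.5)/4-.5]) if x<400 else np.array([355+(x-400+.5)/6-.5,175+(y+.5)/6-.5])
def S(x,y): return np.array([290+(x+.5)/4-.5,170+(y+.5)/4-.5]) if x<400 else np.array([195+(x-400+.5)/5-.5,205+(y+.5)/5-.5])
E
python3 - <<'E'
from h import *
np.set_printoptions(precision=1,suppress=True)
C=[onz('top0',T(*p),50) for p in[(222,30),(355,250),(158,368),(28,147)]]
for p in C: print('base',p)
for i in range(4):
    d=C[(i+1)%4]-C[i]; print(np.linalg.norm(d),np.degrees(np.arctan2(d[1],d[0])))
for n,t,s in[('nose',(181,122),(243,119)),('dogA',(157,127),(265,90)),('dogB',(207,114),(219,145)),('knob',(265,253),(107,46)),('hub',(716,217),(488,94)),('plain',(527,228),(669,40))]:
    print(n,*tri('top0',T(*t),'scene0',S(*s)))
for n,t in[('slot1',(686,185)),('slot2',(693,268))]: print(n,onz('top0',T(*t),60))
for p in[(437,172),(745,155),(762,293),(446,310)]: print('stand',onz('top0',T(*p),50))
for p in[(697,192),(730,190),(737,248),(697,250)]: print('hubtop',onz('top0',T(*p),108))
for n,s in[('a',(504,78)),('b',(511,107)),('c',(470,119)),('d',(462,84))]: print('hubtopS',onz('scene0',S(*s),108))
E
```

```text
base [695.9  64.6  50. ]
base [507.5 -51.8  50. ]
base [406.  112.3  50. ]
base [590.8 227.3  50. ]
221.4614711218733 -148.28556321091395
193.05625085976862 121.73535006330046
217.60931182999568 31.880295180694034
193.72590297000843 -57.12507039590397
nose [596.   92.5 157.6] 1.4234718479074364
dogA [588.8 109.9 174.9] 1.6104588786202307
dogB [604.7  72.6 146.3] 1.5689102091443992
knob [495.7  24.9 144.5] 1.7895685621558046
hub [ 527.5 -290.   105.6] 1.054379296067798
plain [ 519.8 -186.5  104.9] 0.8808175694452296
slot1 [ 550.4 -285.4   60. ]
slot2 [ 503.3 -288.6   60. ]
stand [ 556.6 -145.2   50. ]
stand [ 569.5 -322.5   50. ]
stand [ 490.5 -330.6   50. ]
stand [ 478.1 -150.2   50. ]
hubtop [ 540.8 -278.7  108. ]
hubtop [ 542.2 -296.8  108. ]
hubtop [ 510.6 -300.   108. ]
hubtop [ 509.1 -278.1  108. ]
hubtopS [ 520.8 -280.3  108. ]
hubtopS [ 541.4 -279.2  108. ]
hubtopS [ 542.7 -301.9  108. ]
hubtopS [ 518.1 -303.3  108. ]
```

>>> apply_moves:
  fingers: [0,0,0,0,0,0,0,0,0,0]
  dp:
    - [28.6,-86.6,-2]
    - [28.6,-86.6,-2]
    - [28.6,-86.6,-2]
    - [28.6,-86.6,-2]
    - [28.6,-86.6,-2]
    - [28.6,-86.6,-2]
    - [28.6,-86.6,-2]
    - [28.6,-86.6,-2]
    - [28.6,-86.6,-2]
    - [28.6,-86.6,-2]
  yaw: [26,26,26,26,26,26,26,26,26,26]

```text
clock: 1.1
position: [398.6, 99.5, 393.2]
ee_rot: [1.0, 0.028, 0.0, 0.001]
contact_force: [1.6, 1.0, -0.2]
gripper_width: 85.5
```

Run:
```python
from h import *
np.set_printoptions(precision=1,suppress=True)
print('vol base',onz('top0',(275,160),0),'neck top?',onz('scene0',S(385,205),175), 'base scene',onz('scene0',S(358,310),5))
print('jar',onz('top0',T(684,68),85))
```

```text
vol base [713.7 155.6   0. ] neck top? [700.3 150.2 175. ] base scene [685.3 163.8   5. ]
jar [ 613.2 -278.8   85. ]
```

>>> apply_moves:
  fingers: [0,0,0,0,0,0,0,0,0,0]
  dp:
    - [13,-39,-4]
    - [13,-39,-4]
    - [13,-39,-4]
    - [13,-39,-4]
    - [13,-39,-4]
    - [13,-39,-4]
    - [13,-39,-4]
    - [13,-39,-6]
    - [13,-39,-6]
    - [13,-39,-6]
  yaw: [0.5,0.5,0.5,0.5,0.5,0.5,0.5,0.5,0.5,0.5]

```text
clock: 2.1
position: [528.4, -292.5, 330.4]
ee_rot: [1.0, 0.031, -0.002, 0.0]
contact_force: [-0.3, 1.3, 1.0]
gripper_width: 85.3
```

Run:
```python
from h import *
g=snap('scene','s1');s=read_state();print(s['position'],s['ee_rot'])
i=g['color'][150:260,160:290];cv2.imwrite('pics/c3.png',cv2.resize(i,None,fx=5,fy=5,interpolation=cv2.INTER_CUBIC))
```

```text
[ 528.32671988 -291.1574729   331.65504291] [ 9.99497311e-01  3.16760827e-02 -1.30417899e-03  2.25798959e-04]
```

View pics/c3.png

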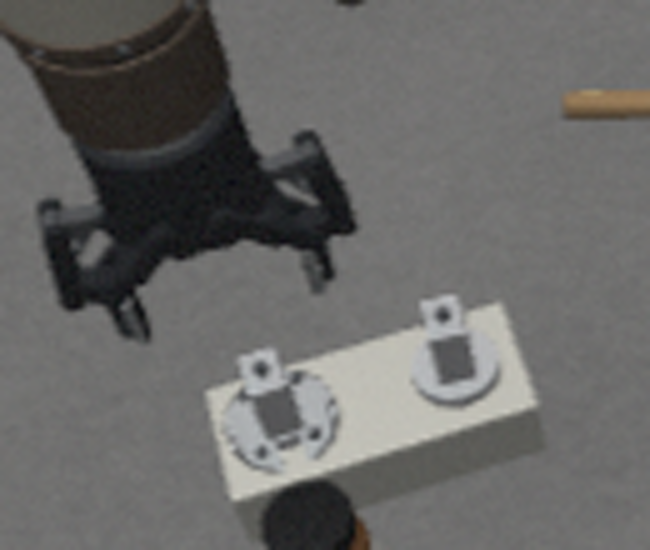

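>>> apply_moves:
  fingers: [0,0,0,0.6,1,1,1,1,1]
  dp:
    - [0,0.1,-4.5]
    - [0,0.1,-8.5]
    - [0,0.1,-8.5]
    - [0,0.1,-8.5]
    - [0,0.1,-8.5]
    - [0,0.1,-8.5]
    - [0,0.1,-8.5]
    - [0,0.1,-8.5]
    - [0,0.1,-8.5]
  yaw: [0,0,0,0,0,0,0,0,0]

```text
clock: 3.05
position: [528.8, -290.3, 248.5]
ee_rot: [0.999, 0.032, 0.0, 0.001]
contact_force: [-0.6, 0.9, 6.4]
gripper_width: 21.2
```

>>> apply_moves:
  fingers: [1,1,1,1,1,1,1,1,1,1]
  dp:
    - [0,0,1.5]
    - [0,0,4]
    - [0,0,8]
    - [0,0,12]
    - [0,0,16]
    - [0,0,19]
    - [0,4,19]
    - [0.7,8.5,19]
    - [1.5,13,19]
    - [2.3,17,19]
  yaw: [0,0,0,0,0,0,-6,-13,-20,-27]

```text
clock: 4.05
position: [551.3, -118.6, 437.9]
ee_rot: [0.979, -0.205, -0.001, 0.001]
contact_force: [0.9, 0.5, -2.0]
gripper_width: 21.4
```

>>> apply_moves:
  fingers: [1,1,1,1,1,1,1,1]
  dp:
    - [1,4.5,0]
    - [2,9,0]
    - [2.8,13.5,0]
    - [3.6,17.5,0]
    - [4.4,20.5,0]
    - [4.4,21.1,0]
    - [4.4,21.1,0]
    - [4.4,21.1,0]
  yaw: [-7,-14,-21,-28,-34,-37,-37,-37]

```text
clock: 4.85
position: [595.1, 92.1, 437.3]
ee_rot: [0.863, -0.505, -0.001, 0.001]
contact_force: [0.0, -0.6, -1.9]
gripper_width: 21.6
```

Run:
```python
from h import *
g=snap('scene','s2');g2=snap('top','t2');s=read_state();print(s['position'],s['ee_rot'],s['contact_force'])
r=lambda i,x,y,w,h,f:cv2.resize(i[y:y+h,x:x+w],(w*f,h*f),interpolation=cv2.INTER_CUBIC)
cv2.imwrite('pics/c4.png',np.hstack([r(g['color'],290,130,100,130,4),r(g2['color'],240,140,100,130,4)]))
```

```text
[595.10009181  91.48781904 437.76657623] [ 8.63003045e-01 -5.05197160e-01 -1.16158545e-03  4.73599857e-04] [-0.02537719  0.2944996  -1.16130345]
```

View pics/c4.png

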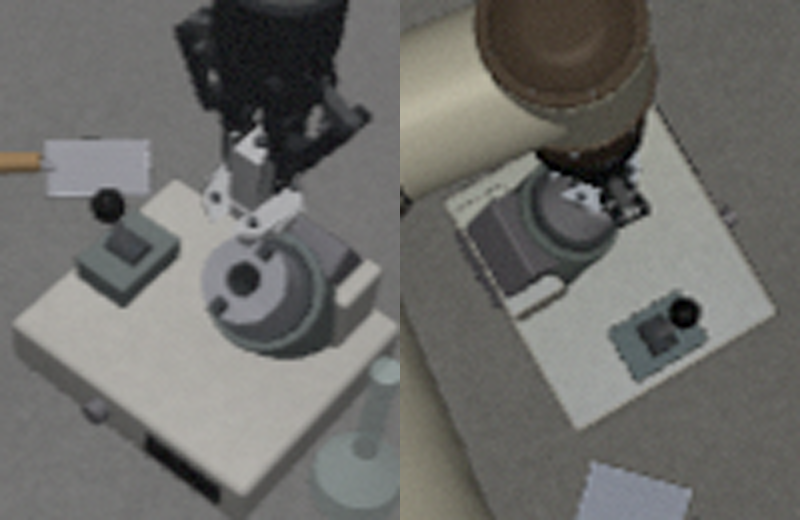

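Run:
```python
from h import *
for z in (243,248,253,282):
  p=proj('s2',(595.3,91.8,z)); print(z,(p-[290,130]+.5)*4-.5)
print([((proj('s2',P)-[290,130]+.5)*4-.5).round() for P in ((595.5,92.5,160),(595.3,91.8,205))])
```

```text
243 [253.26268422 198.92137288]
248 [253.92554056 193.91018223]
253 [254.59407627 188.85605558]
282 [258.5874183  158.66640965]
[array([244., 276.]), array([248., 236.])]
```

>>> apply_moves:
  fingers: [1,1,1,1,1,1,1,1,1]
  dp:
    - [0,0.1,-1]
    - [0,0.1,-2]
    - [0,0.1,-3]
    - [0,0.1,-3.8]
    - [0,0.1,-4.2]
    - [0,0.1,-4.6]
    - [0,0.1,-5]
    - [0,0.1,-5.2]
    - [0,0.1,-5.2]
  yaw: [0,0,0,0,0,0,0,0,0]

```text
clock: 5.85
position: [595.4, 92.1, 386.1]
ee_rot: [0.863, -0.505, -0.0, 0.0]
contact_force: [3.3, -4.0, -0.8]
gripper_width: 21.6
```

Run:
```python
from h import *
g=snap('scene','s3');g2=snap('top','t3');s=read_state();print(s['position'],s['ee_rot'],s['contact_force'],s['wrist_torque'])
r=lambda i,x,y,w,h,f:cv2.resize(i[y:y+h,x:x+w],(w*f,h*f),interpolation=cv2.INTER_CUBIC)
cv2.imwrite('pics/c5.png',np.hstack([r(g['color'],310,140,80,90,5),r(g2['color'],250,150,80,90,5)]))
```

```text
[595.40587925  92.11927594 386.05992941] [ 8.62963817e-01 -5.05265336e-01 -4.97116341e-04  3.80544202e-04] [ 2.04495308 -3.41312445 -1.23279624] [-1.45476711 -0.85929941 -0.00321286]
```

View pics/c5.png

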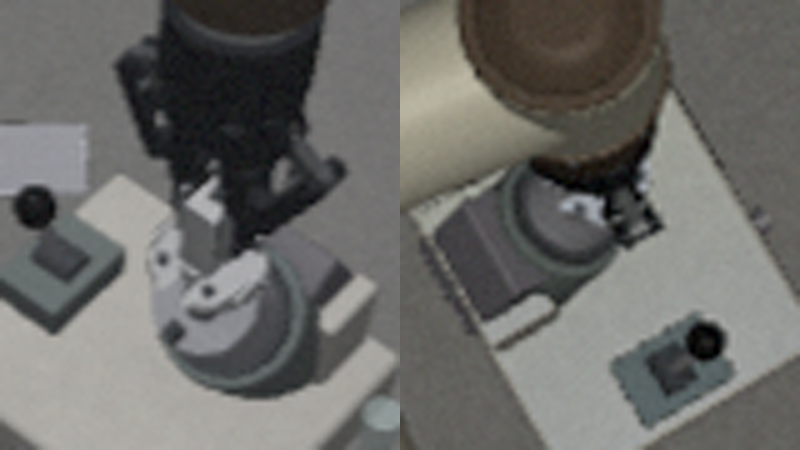

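>>> apply_moves:
  fingers: [1,1,1,1,1,1,1,1]
  dp:
    - [0.18,-0.3,0]
    - [0.37,-0.59,-0.03]
    - [0.55,-0.9,-0.08]
    - [0.73,-1.18,-0.12]
    - [0.9,-1.47,-0.2]
    - [1.09,-1.76,-0.27]
    - [1.27,-2.05,-0.38]
    - [1.27,-2.05,-0.38]
  yaw: [0,0,0,0,0,0,0,0]

```text
clock: 6.75
position: [607.5, 72.6, 383.7]
ee_rot: [0.863, -0.505, -0.002, -0.001]
contact_force: [-3.9, 4.4, 5.7]
gripper_width: 20.8
```

Run:
```python
from h import *
g=snap('scene','s4');g2=snap('top','t4');s=read_state();print(s['position'],s['ee_rot'],s['contact_force'],s['wrist_torque'])
r=lambda i,x,y,w,h,f:cv2.resize(i[y:y+h,x:x+w],(w*f,h*f),interpolation=cv2.INTER_CUBIC)
cv2.imwrite('pics/c6.png',np.hstack([r(g['color'],310,140,80,90,5),r(g2['color'],250,150,80,90,5)]))
```

```text
[607.42218325  72.59911997 383.73138262] [ 8.63108084e-01 -5.05017015e-01 -1.42092546e-03 -4.81166650e-04] [-4.07384966  3.53698196  5.94863144] [1.25184323 1.64542307 0.05344355]
```

View pics/c6.png

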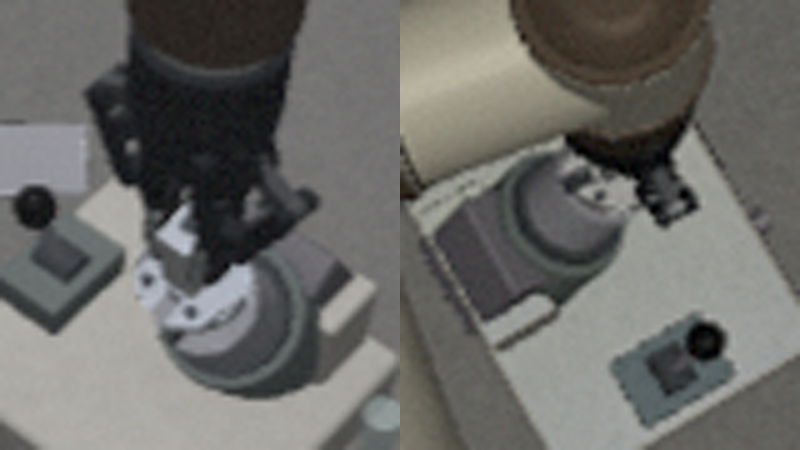

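>>> apply_moves:
  fingers: [1,1,1,1,1,1,1,1,1]
  dp:
    - [0.17,-0.27,-0.1]
    - [0.34,-0.55,-0.23]
    - [0.51,-0.82,-0.38]
    - [0.67,-1.09,-0.54]
    - [0.84,-1.35,-0.7]
    - [1.02,-1.63,-0.92]
    - [1.2,-1.92,-1.14]
    - [1.21,-1.95,-1.16]
    - [1.21,-1.95,-1.16]
  yaw: [0,0,0,0,0,0,0,0,0]

```text
clock: 7.75
position: [619.2, 53.2, 375.6]
ee_rot: [0.863, -0.504, -0.001, -0.001]
contact_force: [-4.6, 1.2, 10.9]
gripper_width: 21.4
```

Run:
```python
from h import *
g=snap('scene','s5');g2=snap('top','t5');s=read_state();print(s['position'],s['ee_rot'],s['contact_force'],s['wrist_torque'])
r=lambda i,x,y,w,h,f:cv2.resize(i[y:y+h,x:x+w],(w*f,h*f),interpolation=cv2.INTER_CUBIC)
cv2.imwrite('pics/c7.png',np.hstack([r(g['color'],310,150,66,75,6),r(g2['color'],255,155,66,75,6)]))
```

```text
[619.18441898  53.24543568 375.66067636] [ 8.63464932e-01 -5.04407224e-01 -7.53210056e-04 -1.04723962e-03] [-3.71602938  0.2756747  10.24547181] [0.33227133 1.8316677  0.12657206]
```

View pics/c7.png

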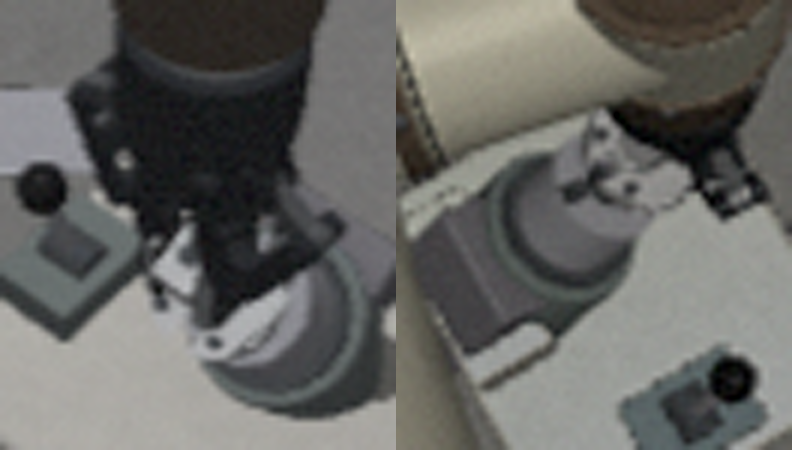

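>>> apply_moves:
  fingers: [1,1,1,1,1,1,1,1]
  dp:
    - [-0.12,0.2,0.16]
    - [-0.24,0.39,-0.17]
    - [-0.36,0.59,-0.5]
    - [-0.49,0.78,-0.82]
    - [-0.61,0.98,-1.15]
    - [-0.73,1.17,-1.48]
    - [-0.73,1.17,-1.48]
    - [-0.73,1.17,-1.48]
  yaw: [0,0,0,0,0,0,0,0]

```text
clock: 8.65
position: [611.7, 65.5, 361.2]
ee_rot: [0.864, -0.504, -0.001, -0.001]
contact_force: [-2.9, 3.1, 5.2]
gripper_width: 21.0
```

```bash
cat >> h.py <<'E'
N=np.array([595.5,92.5,160]);L=np.array([.528,-.849,0]);Nn=.574*L+np.array([0,0,.819]);D=.819*L-np.array([0,0,.574]);Ee=np.array([-.849,-.528,0])
def rep(tag):
    a=snap('scene','s'+tag);b=snap('top','t'+tag);s=read_state()
    G=s['position']-[0,0,155]-N
    print('t',s['clock'],'pos',s['position'].round(1),'n,d,e',(G@Nn).round(1),(G@D).round(1),(G@Ee).round(1)); F=s['contact_force'];print('F n,d,e',(F@Nn).round(1),(F@D).round(1),(F@Ee).round(1),'M',s['wrist_torque'].round(2),s['gripper_width'])
    r=lambda i,x,y,w,h,f:cv2.resize(i[y:y+h,x:x+w],(w*f,h*f),interpolation=cv2.INTER_CUBIC)
    cv2.imwrite(f'pics/v{tag}.png',np.hstack([r(a['color'],310,150,66,75,6),r(b['color'],255,155,66,75,6)]))
E
python3 -c "
from h import *
rep('6')"
```

```text
t 8.75 pos [611.7  65.4 361.2] n,d,e 55.9 -0.7 0.5
F n,d,e 1.8 -5.8 0.6 M [1.46 1.18 0.06] 21.321028993724603
```

View pics/v6.png

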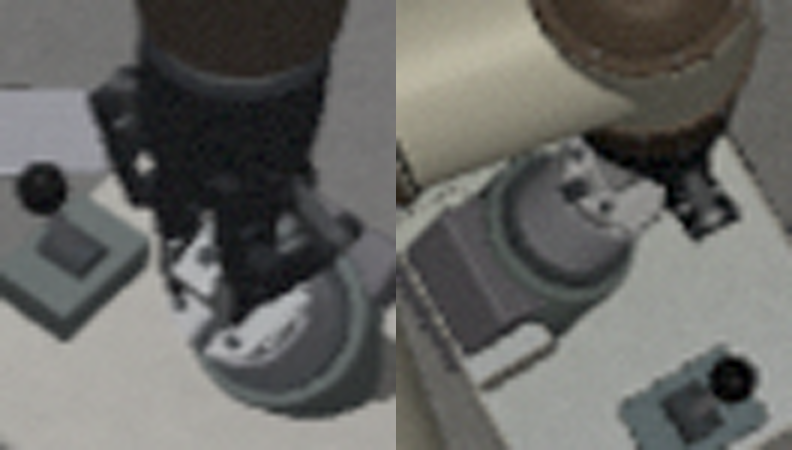

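>>> apply_moves:
  fingers: [1,1,1,1,1,1,1,1]
  dp:
    - [-0.1,0.17,-0.3]
    - [-0.2,0.34,-0.58]
    - [-0.25,0.42,-0.72]
    - [-0.31,0.51,-0.87]
    - [-0.36,0.6,-1.02]
    - [-0.41,0.68,-1.17]
    - [-0.48,0.76,-1.33]
    - [-0.48,0.76,-1.33]
  yaw: [0,0,0,0,0,0,0,0]

```text
clock: 9.55
position: [608.5, 70.2, 354.1]
ee_rot: [0.864, -0.504, 0.004, -0.001]
contact_force: [-0.5, -11.1, 20.2]
gripper_width: 21.4
```

```bash
python3 -c "
from h import *
rep('7')"
```

```text
t 9.65 pos [608.5  70.1 354. ] n,d,e 46.8 -1.2 0.8
F n,d,e 21.1 -4.6 5.6 M [-2.28  1.03  0.18] 21.078425137777618
```

>>> apply_moves:
  fingers: [1,1,1,1,1]
  dp:
    - [-0.15,0.25,-0.45]
    - [-0.18,0.29,-0.5]
    - [-0.18,0.29,-0.5]
    - [-0.18,0.29,-0.5]
    - [-0.18,0.29,-0.5]
  yaw: [-2,-4,-5,-5,-5]

```text
clock: 10.15
position: [606.4, 69.9, 353.5]
ee_rot: [0.842, -0.54, 0.006, 0.002]
contact_force: [-6.1, -9.8, 20.0]
gripper_width: 21.6
```

```bash
python3 -c "
from h import *
rep('8');print(read_state()['ee_rot'])"
```

```text
t 10.25 pos [606.4  69.9 353.5] n,d,e 45.9 -1.6 2.7
F n,d,e 19.7 -6.1 9.8 M [-2.32  2.6   0.43] 21.083805316750738
[ 0.84155963 -0.54012509  0.00605111  0.00237991]
```

>>> apply_moves:
  fingers: [1,1,1,1,1]
  dp:
    - [0,0.15,-0.3]
    - [0,0.29,-0.4]
    - [0,0.29,-0.4]
    - [0,0.29,-0.4]
    - [0,0.29,-0.4]
  yaw: [3,6,8,8,8]

```text
clock: 10.75
position: [608.0, 71.8, 353.4]
ee_rot: [0.877, -0.48, 0.01, 0.0]
contact_force: [-0.7, -2.1, 12.1]
gripper_width: 21.1
```

```bash
python3 -c "
from h import *
rep('9');print(read_state()['ee_rot'])"
```

```text
t 10.85 pos [608.   71.8 353.3] n,d,e 45.3 -2.2 0.3
F n,d,e 12.3 -5.4 1.0 M [-0.1   0.32 -0.11] 21.15287995649525
[ 8.77203928e-01 -4.80010770e-01  1.01424779e-02  2.44018479e-04]
```

>>> apply_moves:
  fingers: [1,1,1,1,1,1]
  dp:
    - [0,0,-0.3]
    - [-0.07,0.12,-0.63]
    - [-0.07,0.12,-0.7]
    - [-0.07,0.12,-0.8]
    - [-0.07,0.12,-0.8]
    - [-0.07,0.12,-0.8]
  yaw: [0,0,0,-2,0,0]

```text
clock: 11.45
position: [608.3, 71.1, 349.9]
ee_rot: [0.877, -0.479, 0.014, 0.0]
contact_force: [-3.5, -6.5, 16.2]
gripper_width: 21.1
```

```bash
python3 -c "
from h import *
rep('10');print(read_state()['ee_rot'])"
```

```text
t 11.55 pos [608.3  71.1 349.9] n,d,e 42.9 0.4 0.5
F n,d,e 15.6 -6.7 5.3 M [-1.15  1.23  0.02] 21.231032049746357
[ 8.77336680e-01 -4.79684017e-01  1.35429992e-02  4.25358098e-04]
```

View pics/v10.png

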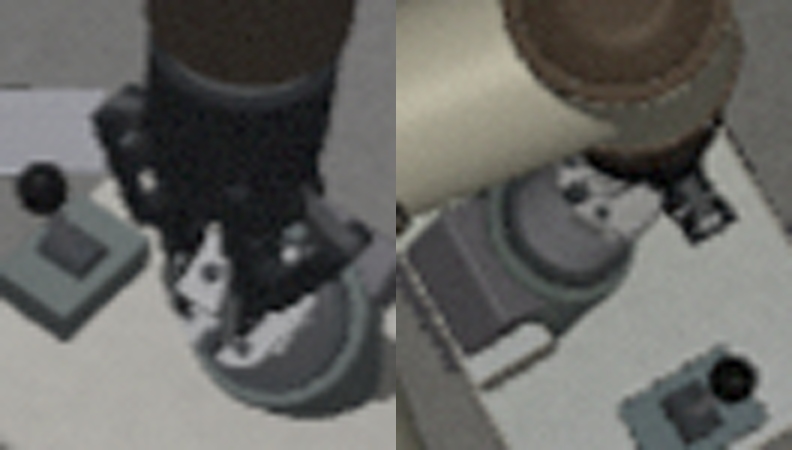

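>>> apply_moves:
  fingers: [0.6,0.4,0.2,0,0,0,0,0,0,0]
  dp:
    - [0,0,0]
    - [0,0,0]
    - [0,0,0]
    - [0,0,0.5]
    - [0,0,3]
    - [0,0,6]
    - [0,0,9]
    - [0,0,9]
    - [-7,4,9]
    - [-12,8,9]
  yaw: [0,0,0,0,0,0,0,0,0,0]

```text
clock: 12.55
position: [523.7, 125.1, 438.5]
ee_rot: [0.877, -0.481, 0.013, 0.001]
contact_force: [0.6, 1.0, 0.1]
gripper_width: 85.8
```

```bash
python3 -c "
from h import *
rep('11')
r=lambda i,x,y,w,h,f:cv2.resize(i[y:y+h,x:x+w],(w*f,h*f),interpolation=cv2.INTER_CUBIC)
cv2.imwrite('pics/w.png',np.hstack([r(cv2.imread('pics/s11.png'),315,165,57,65,7),r(cv2.imread('pics/t11.png'),262,160,57,65,7)]))"
```

```text
t 12.65 pos [520.8 126.8 439.6] n,d,e 62.7 -127.7 45.3
F n,d,e 0.7 -0.0 0.6 M [ 0.02 -0.07  0.03] 85.04825732117048
```

View pics/w.png

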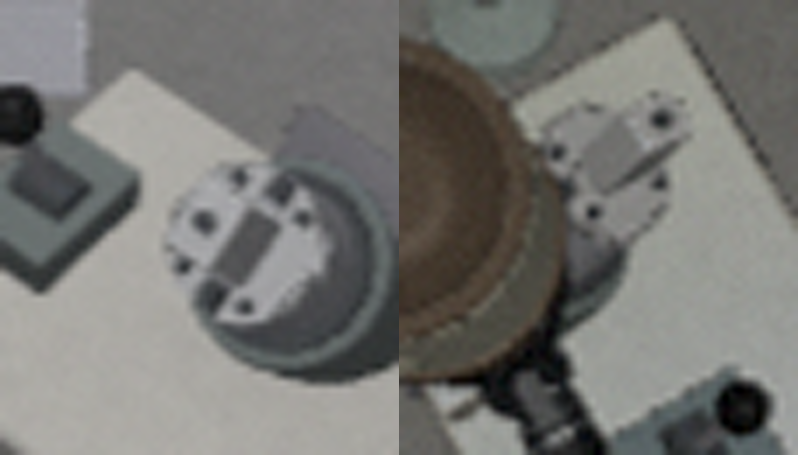

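```bash
python3 -c "
from h import *
P,r=tri('t11',(299.0,176.57),'s11',(343.86,196.0))
for q,nm in((P,'tri'),):
  v=q-N; print(q.round(1),r.round(2),'n d e',v@Nn,v@D,v@Ee)
# slots/dogs pixel in scene: intersect with face plane at 5mm out
a=[onplane('s11',(315+(x+.5)/7-.5,165+(y+.5)/7-.5),N+8*Nn,Nn)-N for x,y in((285,190),(212,292))]
for v in a: print('slot d,e',v@D,v@Ee)
for n in('s11','t11'): print(proj(n,N+58*Nn),proj(n,N+61*Nn),proj(n,N+67*Nn))
"
```

```text
[614.1  63.5 206.5] 1.52 n d e 57.874042936500956 1.5184144336526835 -0.5202019117127943
slot d,e -23.221504722348342 -2.853381504871706
slot d,e 25.91775087428129 -0.7581512704380611
[344.2989131 195.3916269] [343.95146773 195.21068148] [343.25053431 194.84564367]
[298.98379795 176.93741998] [299.46546514 176.48996762] [300.43478902 175.58949887]
```

>>> apply_moves:
  fingers: [1,1,1,1,1,1,1]
  dp:
    - [3,-2,0]
    - [6.5,-5,0]
    - [10.1,-7.8,0]
    - [10.1,-7.8,0]
    - [10.1,-7.8,-2.6]
    - [10.1,-7.8,-2.6]
    - [10.1,-7.8,-2.6]
  yaw: [0,0,0,0,0,0,0]

```text
clock: 13.35
position: [621.7, 49.1, 413.2]
ee_rot: [0.879, -0.477, 0.012, 0.002]
contact_force: [0.3, -0.0, 0.1]
gripper_width: -0.4
```

>>> apply_moves:
  fingers: [1,1,1,1,1,1]
  dp:
    - [-0.3,0.5,-0.8]
    - [-0.6,1,-1.6]
    - [-0.75,1.23,-2.1]
    - [-0.9,1.47,-2.5]
    - [-1.0,1.6,-2.7]
    - [-1.0,1.6,-2.7]
  yaw: [0,0,0,0,0,0]

```text
clock: 13.95
position: [611.7, 65.2, 386.6]
ee_rot: [0.879, -0.477, 0.013, 0.001]
contact_force: [-0.1, 0.1, -0.2]
gripper_width: -0.1
```

```bash
python3 -c "
from h import *
rep('12')"
```

```text
t 14.05 pos [611.8  65.1 386.4] n,d,e 76.8 -14.9 0.7
F n,d,e 1.0 -0.4 -0.2 M [ 0.07  0.04 -0.06] 0.06940756484392299
```

>>> apply_moves:
  fingers: [1,1,1,1,1]
  dp:
    - [-0.09,0.15,-0.25]
    - [-0.15,0.24,-0.41]
    - [-0.21,0.34,-0.57]
    - [-0.24,0.39,-0.66]
    - [-0.24,0.39,-0.66]
  yaw: [0,0,0,0,0]

```text
clock: 14.55
position: [610.4, 66.6, 386.0]
ee_rot: [0.879, -0.477, 0.017, 0.002]
contact_force: [-0.7, -8.5, 16.3]
gripper_width: -0.3
```

```bash
python3 -c "
from h import *
rep('13')"
```

```text
t 14.65 pos [610.4  66.5 385.9] n,d,e 75.3 -16.2 1.0
F n,d,e 17.3 -3.3 5.7 M [-2.65  0.4  -0.06] 0.18333493754157104
```

>>> apply_moves:
  fingers: [1,1,1,1,1,1,1,1,1,1]
  dp:
    - [0.6,-1,1.6]
    - [0.6,-1,4]
    - [-2.5,-3.5,4]
    - [-6,-6,4]
    - [-9.3,-7.7,4]
    - [-9.3,-7.7,0]
    - [-9.3,-7.7,-4]
    - [-9.3,-7.7,-7.3]
    - [-9.3,-7.7,-7.3]
    - [-9.3,-7.7,-7.3]
  yaw: [0,0,0,0,0,0,0,0,0,0]

```text
clock: 15.65
position: [518.0, -10.4, 313.5]
ee_rot: [0.879, -0.477, 0.017, 0.002]
contact_force: [1.0, -0.2, 0.7]
gripper_width: 0.1
```

```bash
python3 -c "
from h import *
rep('14')
m=lambda t,x0,y0,x1,y1:[(c[0]+x0,c[1]+y0) for a,c in [(s[4],k) for s,k in zip(cv2.connectedComponentsWithStats((cv2.imread('pics/'+t+'.png')[y0:y1,x0:x1].max(2)<40).astype(np.uint8))[2][1:],cv2.connectedComponentsWithStats((cv2.imread('pics/'+t+'.png')[y0:y1,x0:x1].max(2)<40).astype(np.uint8))[3][1:])] if a>8]
print(m('s14',305,165,330,200))
print(proj('s14',(495.9,23.6,147)))
print('hole dark scene', m('s14',338,190,350,203), proj('s14',N+58*Nn))
"
```

```text
t 15.75 pos [518.4 -10.2 315. ] n,d,e 26.7 38.1 119.7
F n,d,e 0.7 -1.0 0.6 M [0.08 0.06 0.02] 0.10802662034436177
[(np.float64(311.2751677852349), np.float64(176.6711409395973))]
[316.27679816 180.74367602]
hole dark scene [] [344.2989131 195.3916269]
```

```bash
python3 -c "
from h import *
def hole(t,uv,show=0):
  g=cv2.imread('pics/'+t+'.png').max(2).astype(float);u,v=map(int,np.round(uv))
  p=g[v-4:v+5,u-4:u+5]
  if show: print(t,u,v);print(p.astype(int))
  q=g[v-2:v+3,u-2:u+3]; w=np.clip(np.percentile(q,80)-12-q,0,None); yy,xx=np.mgrid[v-2:v+3,u-2:u+3]
  return np.array([(w*xx).sum(),(w*yy).sum()])/w.sum()
h={}
for t,uv in(('scene0',(212.6,223.8)),('top0',(407.7,211.2)),('s11',(343.9,196)),('t11',(299,176.6)),('s14',(343.9,196)),('t14',(299,176.6))):
  h[t]=hole(t,uv,1); print(t,h[t])
print(tri('top0',h['top0'],'scene0',h['scene0']))
for k in('11','14'):
  P,r=tri('t'+k,h['t'+k],'s'+k,h['s'+k]);v=P-N;print(k,P,r,v@Nn,v@D,v@Ee)
"
```

```text
scene0 213 224
[[112 133 166 173 172 171 132 111 113]
 [175 172 175 176 178 182 140 107 112]
 [176 163 128 112 160 180 146 114 112]
 [177 138  89  78 114 160 168 132 160]
 [177 145  94  63 121 166 179 153 154]
 [174 178 154 120 154 176 176 149 141]
 [177 183 178 175 177 179 179 173 146]
 [163 181 179 178 179 178 157 127  92]
 [158 185 182 160 124  99  96  93  86]]
scene0 [211.97418522 223.38399484]
top0 408 211
[[169 168 161 158 162 165 142 158 187]
 [168 173 172 171 168 171 142 120 180]
 [140 174 159 136 163 178 159 125 172]
 [123 170 135  77 105 149 169 159 170]
 [120 164  91  50  85 152 165 135 153]
 [116 184 147 122 139 169 161 146 154]
 [108 181 171 162 167 167 160 149 154]
 [113 180 174 178 176 175 173 160 159]
 [ 92 146 129 119 120 134 136 163 173]]
top0 [407.13135593 210.71398305]
s11 344 196
[[172 161 150 160 168 170 169 161 134]
 [147 146 161 167 169 168 168 168 174]
 [144 144 159 167 166 167 167 167 168]
 [126 158 144 103  99 131 162 169 173]
 [150 166 118  75  74 104 151 168 163]
 [160 169 139  93  73  98 152 169 137]
 [167 166 164 146 115 144 168 154 111]
 [169 163 164 1
[... 908 characters left out ...]
0 148 129 139 147 155 162 160]
 [147 140 153 135 138 140 138 136 159]
 [142 138 149 134 108 118 143 148 160]
 [139 141 127  80  56  77 120 135 131]
 [156 138 128  62  37  70 120 142 157]
 [135 145 140 123  90  96 141 146 150]
 [130 155 141 141 137 134 142 127 126]
 [118 137 163 147 133 102  93 128 151]
 [116 126 144 105  92  83 117 151 158]]
t14 [299.12045889 176.67304015]
(array([ 527.52199596, -290.11703228,  105.76811011]), np.float64(2.0535420448417576))
11 [614.27702642  63.19973162 205.58311607] 1.5687662849889954 57.30214560263289 2.328463383085623 -0.4711537260617469
14 [614.08681777  63.2085221  205.30346898] 1.4311274300511436 57.01118388569114 2.400616209930053 -0.3143079592509608
```

>>> apply_moves:
  fingers: [1,1,1,1,1,1,1,1,1,1]
  dp:
    - [-0.5,0.85,-0.3]
    - [-1.1,1.7,-0.3]
    - [-1.6,2.55,-0.3]
    - [-2.1,3.4,-0.3]
    - [-2.6,4.25,-0.3]
    - [-3.2,5.1,-0.3]
    - [-3.7,5.95,-0.3]
    - [-4.2,6.8,-0.3]
    - [-4.5,7.3,-0.3]
    - [-4.5,7.3,-0.3]
  yaw: [0,0,0,0,0,0,0,0,0,0]

```text
clock: 16.75
position: [473.2, 62.9, 311.8]
ee_rot: [0.879, -0.476, 0.019, 0.001]
contact_force: [2.1, -3.4, -0.7]
gripper_width: -0.2
```

```bash
python3 -c "
from h import *
rep('15')"
```

```text
t 16.85 pos [473.3  62.7 311.8] n,d,e -25.1 -30.3 119.5
F n,d,e 1.6 3.9 -0.9 M [-0.85 -0.44  0.01] -0.16520818645233346
```

>>> apply_moves:
  fingers: [1,1,1]
  dp:
    - [-0.3,0.4,0]
    - [-0.45,0.7,0]
    - [-0.45,0.7,0]
  yaw: [0,0,0]

```text
clock: 17.15
position: [471.6, 65.8, 312.0]
ee_rot: [0.879, -0.476, 0.023, 0.004]
contact_force: [25.2, -34.2, -11.4]
gripper_width: -0.2
```

>>> apply_moves:
  fingers: [1,1,1,1,1,1,1,1,1]
  dp:
    - [1,-1.5,0]
    - [1.5,-2.5,2]
    - [1.5,-2.5,6]
    - [1.5,-2.5,10]
    - [0,-6,12]
    - [-2,-10,12]
    - [-4,-14,12]
    - [-5,-17,12]
    - [-5,-17,12]
  yaw: [0,0,0,0,0,0,0,0,0]

```text
clock: 18.05
position: [419.8, -106.1, 432.2]
ee_rot: [0.878, -0.478, 0.023, 0.004]
contact_force: [-0.8, -0.7, -0.7]
gripper_width: 0.1
```

```bash
python3 -c "
from h import *
rep('16')
def blob(t,x0,y0,x1,y1):
  n,l,s,c=cv2.connectedComponentsWithStats((cv2.imread('pics/'+t+'.png')[y0:y1,x0:x1].max(2)<45).astype(np.uint8))
  for i in range(1,n):
    if s[i,4]>15: print(t,s[i,4],c[i]+[x0,y0])
blob('s16',300,165,345,215);blob('t16',285,200,330,240)
H=np.array([482.2,45.7,72])
for q in(.17,.85,1.0):
  P=H+80*np.sin(.5-q)*L+[0,0,80*np.cos(.5-q)];print(q,proj('s16',P),proj('t16',P))
def hole(t,uv):
  g=cv2.imread('pics/'+t+'.png').max(2).astype(float);u,v=map(int,np.round(uv));q=g[v-2:v+3,u-2:u+3]; w=np.clip(np.percentile(q,80)-12-q,0,None); yy,xx=np.mgrid[v-2:v+3,u-2:u+3]
  return np.array([(w*xx).sum(),(w*yy).sum()])/w.sum()
print(hole('s16',(344,196)),hole('t16',(299,177)))
for t in('scene','top'):
  a=cv2.imread(f'pics/{t}0.png').astype(int);b=cv2.imread(f'pics/{t[0]}16.png').astype(int);d=(abs(a-b).max(2)>40).astype(np.uint8)
  n,l,s,c=cv2.connectedComponentsWithStats(d); print(t,[(s[i].tolist()) for i in range(1,n) if s[i,4]>25])
"
```

```text
t 18.15 pos [ 421.3 -104.4  432.1] n,d,e 139.1 -5.7 251.9
F n,d,e 0.6 -0.2 -0.0 M [0.11 0.04 0.  ] 0.00832704910239658
s16 44 [330.61363636 170.29545455]
t16 43 [293.23255814 228.23255814]
t16 20 [318.35 230.85]
0.17 [316.30653255 180.58303039] [311.5596244  217.81233285]
0.85 [328.06347047 170.37126722] [296.83966866 226.63657851]
1.0 [330.34730211 169.41391414] [293.85932749 228.53494459]
[343.73900388 196.29172057] [299.1280943  176.67544204]
scene [[293, 0, 53, 28, 1038], [433, 0, 56, 72, 1646], [224, 5, 75, 55, 2034], [245, 4, 6, 15, 46], [301, 41, 6, 10, 26], [229, 56, 54, 93, 1993], [246, 56, 5, 12, 39], [284, 57, 30, 14, 185], [271, 81, 16, 24, 247], [289, 83, 5, 9, 31], [326, 166, 9, 9, 61], [313, 177, 8, 9, 61], [343, 195, 13, 9, 52], [206, 224, 18, 11, 64], [206, 236, 14, 9, 41]]
top [[287, 182, 7, 9, 37], [394, 205, 18, 17, 142], [307, 214, 9, 8, 52], [347, 219, 10, 8, 43], [362, 221, 38, 41, 868], [278, 224, 34, 21, 246], [263, 228, 64, 51, 1279], [326, 235, 39, 32, 875], [310, 269, 7, 8, 34], [289, 277, 31, 72, 728], [0, 293, 126, 107, 5596], [295, 343, 54, 57, 1608], [286, 356, 8, 35, 164], [257, 382, 3, 18, 30], [261, 387, 24, 13, 155], [339, 386, 5, 12, 30], [17, 397, 15, 3, 26]]
```

```bash
python3 -c "
from bench import *
print(job_done())"
```

```text
the job is handed in; nothing more can be done
None
```

I seated the slotted arbor in the leaning spindle and let go of it. Then I threw the lock lever over to its stop and handed the job in at about 18 s. `job_done()` gave no verdict, so these are my own checks.

**How it was done:** I pinched the arbor on its flats and lifted it out. With the shank tip in the socket, I moved the hub downhill so the arbor swung in the grip to the 35° lean. It stuck about 5 mm short, and a few degrees of yaw each way worked it the rest of the way in.

**Last checks:**
- **Arbor:** The last close picture showed both dogs in the slots. A 17 N push on the hub top moved the arbor less than about 0.3 mm. The hub-top hole stayed where it was while the lever was thrown.
- **Lever:** The force rose to about 42 N at the stop, and the knob's position in both cameras matches 1.0 rad.
- **Rest of the scene:** Before-and-after picture differences show only the arm, the lever and the loaded arbor moving. They show no change at the plain arbor or the glassware. At the end the arm was clear, with less than 1 N on the tool.

**Where readings disagreed:**
- **Seating depth:** The raw triangulation put the hub 33 mm out from the nose, or about 35 mm after correcting for the roughly 2 mm low height bias I saw at the stand. Both are inside 30 to 36.5 mm.
- **Sideways offset:** The raw reading was 2.4 mm, or about 1.1 mm after the same correction. Both are inside the 3 mm limit, but the raw reading is close to it.

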